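# Hold the hand mirror so the rig camera sees the cross

### The job

Lift the hand mirror up and off its double hook and bring it to the reflection rig, upright, with the middle of its face directly above the rig's centre pin and level with the camera lens. Angle it so that the camera, looking into the mirror, sees the cross of the target plate in the middle of the mirror, and finish holding it still at that angle in the gripper, resting on nothing. Leave everything else on the bench where it stands and do not drop the mirror.

Things in the scene. Friction and masses are not known exactly. Their poses are not given: they have to be found in the camera images.
- mirror: Square hand mirror on the double hook. Origin: centre of its reflecting face (55 mm up as hung), which looks to its -x, the way the hook opens; z up, y across. Plate 60 x 60 mm, x 0 to 6 mm, silver front, black back. On the axis x=+3 mm: 10 mm stem; grey collar 36 x 36 mm at z 80 to 86 mm, resting on the prongs; grey handle block 18 (x) by 24 mm (y), z 86 to 146 mm. 0.12 kg.
- hook: Fixed hanger; origin on the bench under the collar. Post at x=+58 mm; two 8 mm prongs at y=+-14 mm point to -x, top 135 mm up; tips at x=-32 mm turned up to 149 mm (its highest). Base 130 x 110 x 12 mm. The stem hangs between the prongs: raise the mirror over 14 mm, not over 40 mm (plate meets prongs), and draw it out along -x over 60 mm before moving elsewhere.
- rig: Fixed round base of the reflection rig, 170 mm across, 10 mm high, white scale disc on top, with a brass centre pin 16 mm across reaching 22 mm above the bench. Origin: on the pin's axis at bench height.
- pivot (a point): Point on the pin's axis 75 mm above the bench, at the height of the lens and the cross: the middle of the mirror's face belongs here.
- camera_arm: Fixed arm. Origin on the pin axis at bench height; at yaw 0 it points from the pin to -x. Flat bar 22 mm wide, top 17 mm up, from 33 to 178 mm from the pin. At its outer end a black camera housing 32 x 40 x 36 mm, top 93 mm above the bench, looking at the pin's axis.
- lens (a point): Front of the camera's lens, 150 mm from the pin's axis, 75 mm above the bench; it looks level at the pivot point.
- target_arm: Fixed arm. Origin on the pin axis at bench height; at yaw 0 it points from the pin to -x. Flat bar 22 mm wide, top 17 mm up, from 33 to 178 mm from the pin. At its outer end an upright white plate 36 x 36 mm, top 93 mm above the bench, with a black cross, facing the pin's axis.
- cross (a point): Centre of the cross, 150 mm from the pin's axis, 75 mm above the bench (same distance and height as the lens). With the mirror's face over the pin, the lens sees it mirrored when the face points midway between lens and cross.
- cup_a: Bystander near the hook: upturned white paper cup, 72 mm across the foot, 95 mm high. Origin under its centre.
- cup_b: Bystander: another such upturned cup, behind, between hook and rig. Origin under its centre.
- weight: Bystander near the hook: brass weight, 50 mm across, 55 mm high. Origin under its centre.
- jar: Bystander behind the rig: amber glass jar, 60 mm across, 80 mm high. Origin under its centre.
- meter: Bystander at the right: black hand meter lying flat, 170 x 85 x 43 mm. Origin under its centre.
- screwdriver: Bystander at the left: screwdriver lying along its x.
- calculator: Bystander at the left: calculator lying flat, 130 x 72 x 17 mm. Origin under its centre.

How it is judged:
On the way:
1. the mirror has been lifted off the hook and is held clear of it (contact force between the fingers and mirror above 0.5 N and contact force between mirror and hook below 0.05 N and horizontal distance between mirror and hook above 0.09 m and height (world z) of mirror above 0.05 m), for 0.2 s.
At the end, for the whole second after the job is handed in: Mirror held still in the fingers, clear of hook and rig; face centre within 20 mm of the pin axis and 18 mm of lens height; face towards lens and cross and midway between them, the cross's reflection within about 12 mm of the mirror's middle (about 5 deg of turn, 8 deg of tilt) (((y of lens in the frame of mirror between -0.067 and -0.033 m and y of cross in the frame of mirror between 0.033 and 0.067 m) or (y of lens in the frame of mirror between -0.077 and -0.043 m and y of cross in the frame of mirror between 0.043 and 0.077 m) or (y of lens in the frame of mirror between -0.087 and -0.053 m and y of cross in the frame of mirror between 0.053 and 0.087 m) or (y of lens in the frame of mirror between -0.097 and -0.063 m and y of cross in the frame of mirror between 0.063 and 0.097 m) or (y of lens in the frame of mirror between -0.107 and -0.073 m and y of cross in the frame of mirror between 0.073 and 0.107 m) or (y of lens in the frame of mirror between -0.117 and -0.083 m and y of cross in the frame of mirror between 0.083 and 0.117 m) or (y of lens in the frame of mirror between -0.127 and -0.093 m and y of cross in the frame of mirror between 0.093 and 0.127 m) or (y of lens in the frame of mirror between -0.137 and -0.103 m and y of cross in the frame of mirror between 0.103 and 0.137 m)) and z of lens in the frame of mirror between -0.02 and 0.02 m and x of each of lens, cross in the frame of mirror below -0.06 m and z of cross in the frame of mirror between -0.02 and 0.02 m and horizontal distance between mirror and pivot below 0.02 m and height (world z) of mirror between 0.057 and 0.093 m and contact force between the fingers and mirror above 1 N and contact force between mirror and hook below 0.05 N and contact force between mirror and rig below 0.05 N and contact force between mirror and camera_arm below 0.05 N and contact force between mirror and target_arm below 0.05 N and linear speed of mirror below 0.03 m/s and angular speed of mirror below 0.2 rad/s); the arm keeps its last pose, push and grip.
It fails at once if a bystander is pushed more than 30 mm (distance of any of cup_a, cup_b, weight, jar, meter, screwdriver, calculator from where it was at the start of the episode above 0.03 m).
It fails at once if the mirror is dropped or set down on the bench (height (world z) of mirror below 0.033 m).
It also fails if it takes over 45 s, if anything falls off the work surface, if the arm or the gripper's body presses on something with over 40 N, if the wrist force passes 120 N, or if a joint passes its speed limit or range.

### The arm

A 6-joint arm with a two-finger parallel gripper is mounted at the origin on the work surface. World frame = base frame: x ahead of the robot, y to its left, z up, the work surface at z = 0. Lengths are in m, angles in rad, forces in N, time in s.
With the tool pointing down it reaches from about 0.3 to 0.875 m from the base axis. Payload 6.4 kg.
Tool frame: the origin (TCP) lies at the very end of the fingers, on their centre line; the grasp point (between the pads) lies 19 mm behind it; z points along the fingers, y is the line along which they close (so a half turn about z gives the same grasp; the last joint's range is limited). The gripper opens to 85 mm and grips with 20 to 120 N. Pads are 22 mm wide; open, the fingers measure 114 mm over their backs; the gripper's body (76 mm by 85 mm) begins 54 mm behind the grasp point. The pads swing forward as they close: fully open they stand 13 mm farther back than shut.
Start: joints at [-1.362, 0.181, 1.607, -0, 1.354, -0.206], TCP at [0.232, -0.526, 0.231] pointing down, gripper open.
Joint ranges: [-2.99, 2.99], [-0.89, 2.07], [0.3, 2.58], [-1.14, 4.28], [0, 2.63], [-3.12, 3.12]. Speed limits (rad/s): [2.57, 2.57, 3.01, 3.14, 3.14, 3.14].

### API

Orientations are given as a unit quaternion [w, x, y, z].
In Python, from bench import * gives the robot as it stands. The module is installed in compiled form; this text tells all that it offers.
- The arm moves only by the tool arm_command, never from a script. Its arguments are lists of equal length, an entry for each row: "dp": the shift along the tool's x, y, z in units of 0.25 m (1.0 is 0.25 m), a list of three; "turn": the turn, a rotation vector about the tool's x, y, z in units of 30 degrees (1.0 is 30 degrees), a list of three; "jaw": the opening, from 0 (shut) to 1 (fully open). A call has 1 to 5 rows; each row is the pose to reach, as a shift and turn from the pose commanded when the call began, along the tool's axes at that moment; what a row does not reach only later rows make up. A row lasts 1/8 s, in which the tool goes at most 62.5 mm and 10.7 degrees, less where a joint would pass 70% of its speed; a pose out of reach is approached as far as the arm can. A call with a number of a shift or a turn outside -1 to 1 is refused whole. A call with a gripper value outside its range is refused whole. The fingers move at their own pace and stop on an object; the grip force is fixed at half the most. Time passes only in rows, so rows that repeat a pose let the fingers close. It gives the time, the measured TCP pose, the force, the opening and the grip force at its end, in the units of the state.
- get_obs(): the state, without advancing time (a new reading comes with each control period).
- camera(name): name is "scene" or "side" or "wrist"; returns the picture (384x512x3 uint8, blue, green, red); there is no depth.
- get_calibration(name): a dict with "camera_matrix" (3x3 intrinsics, pixels), "k1" (the pictures are not rectified: a ray, as slopes to the right and down, at radius r is drawn at 1 + k1 r^2 times it, then the intrinsics apply), "R" (3x3) and "t" (3): a world point X has camera coordinates R X + t; the wrist camera has in their place "mount" (4x4, takes a point from camera to tool coordinates, whose origin is the TCP and whose axes are the flange's). Camera axes: x right, y down, z forward; pixel columns grow to the right and rows downward; lengths in m; the calibration is good to about 2 mm. A picture is of the moment at which its call begins: read the wrist's pose just before it. get_calibration takes no time and is no camera call.
- hand_in(): hands the job in; it is judged then, once.
The state is a dict: "time_s": time; "q": joint angles; "dq": joint speeds; "joint_efforts": joint torques, N m; "eef_pos": TCP position; "eef_rot": TCP orientation; "wrist_force": force on the tool from outside, world axes, zero at the start; "torque": the same for the moment, N m; "opening": opening from 0.0 (shut) to 1.0 (fully open); "grasp_force": force on a finger pad.
Only numpy, scipy, OpenCV 4.12 (cv2) and the standard library are available. Lean on these libraries where they do the work, as an engineer would, in place of code of your own. Each camera call takes 0.05 s, during which the arm holds its last target. There are 200 camera calls.

## Working session

There is one attempt and no reset: what is moved stays moved. The work goes in short steps, Python scripts to look and compute and a tool call to move; the robot and the scene stay as the last step left them, time stands still between calls to the robot, and variables do not carry over. Pictures are saved under pics/ and viewed, at most 10 in all, crops included, and the job is handed in when it is done.

Besides the shell and the picture viewer there is one more tool, called after "Call:" as name(argument=value, ...) on one line, values as JSON. arm_command: Moves the arm, as the interface text tells. Its arguments: {"type":"object","properties":{"dp":{"type":"array"},"turn":{"type":"array"},"jaw":{"type":"array"}},"required":["dp","turn","jaw"]}

```bash
mkdir -p pics; python3 - <<'E'
from bench import *
import cv2,numpy as np
for n in("scene","side"):
    cv2.imwrite(f"pics/{n}0.png",cv2.resize(camera(n),(800,600),interpolation=cv2.INTER_CUBIC))
    c=get_calibration(n);print(n,c["camera_matrix"],c["k1"],(-c["R"].T@c["t"]).round(3),c["R"].round(3))
o=get_obs();print(o["time_s"],o["eef_pos"],o["eef_rot"],o["opening"])
print(get_calibration("wrist"))
E
```

```text
scene [[475.52500314   0.         254.84377295]
 [  0.         475.52500314 191.98270234]
 [  0.           0.           1.        ]] 0.01732234994587776 [ 1.182 -0.846  1.09 ] [[ 0.819  0.574  0.018]
 [ 0.412 -0.566 -0.714]
 [-0.399  0.592 -0.7  ]]
side [[414.20260429   0.         255.83708542]
 [  0.         414.20260429 190.98608641]
 [  0.           0.           1.        ]] -0.1540338390373634 [0.136 1.109 0.894] [[-0.923 -0.384 -0.005]
 [-0.214  0.525 -0.824]
 [ 0.319 -0.76  -0.566]]
0.1 [ 0.23164266 -0.52574975  0.23047804] [-7.75283368e-04  9.78570314e-01  2.05911486e-01  3.87841936e-06] 0.9969027110644584
{'camera_matrix': array([[306.39732575,   0.        , 248.55238815],
       [  0.        , 306.39732575, 191.3742339 ],
       [  0.        ,   0.        ,   1.        ]]), 'k1': -0.055457576534577474, 'mount': array([[-1.22195497e-05, -9.57635314e-01, -2.87983689e-01,
         7.35024599e-02],
       [ 9.99999978e-01,  4.91206560e-05, -2.05772849e-04,
         1.31988609e-03],
       [ 2.11201295e-04, -2.87983685e-01,  9.57635292e-01,
        -1.42595128e-01],
       [ 0.00000000e+00,  0.00000000e+00,  0.00000000e+00,
         1.00000000e+00]])}
```

View pics/scene0.png

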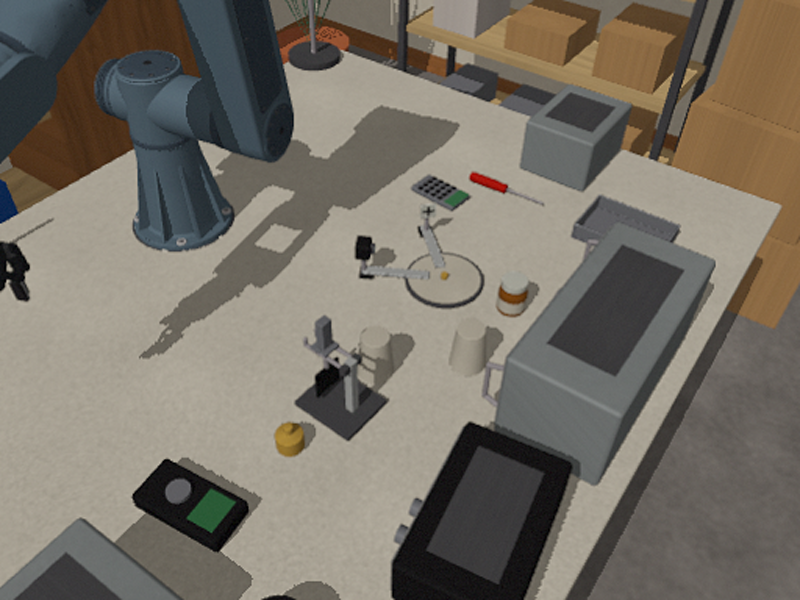

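View pics/side0.png

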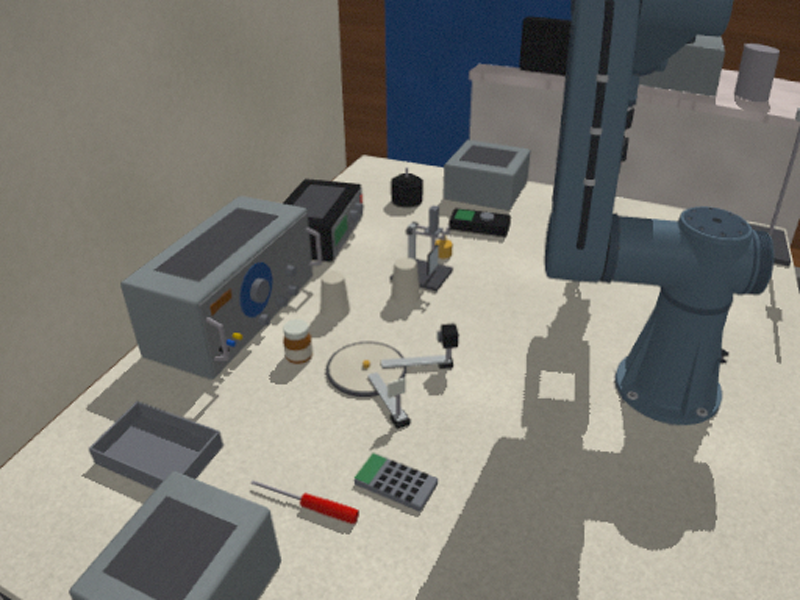

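```bash
cat >h.py <<'E'
from bench import *
import cv2,numpy as np
from scipy.spatial.transform import Rotation as Ro
def ray(n,uv,pose=None):
    c=get_calibration(n);K=c["camera_matrix"];k=c["k1"]
    d=(np.array(uv,float)-K[:2,2])/K[0,0];s=d.copy()
    for _ in range(20): s=d/(1+k*(s@s))
    v=np.r_[s,1]
    if n=="wrist":
        p,q=pose;R=Ro.from_quat(np.r_[q[1:],q[0]]).as_matrix();M=c["mount"]
        return R@M[:3,3]+p, R@M[:3,:3]@v
    return -c["R"].T@c["t"], c["R"].T@v
def plane(r,z): o,d=r;return o+d*(z-o[2])/d[2]
def tri(*rs):
    A=0;b=0
    for o,d in rs:
        d=d/np.linalg.norm(d);P=np.eye(3)-np.outer(d,d);A=A+P;b=b+P@o
    x=np.linalg.solve(A,b);return x.round(4),[round(float(np.linalg.norm(np.cross(x-o,d/np.linalg.norm(d))))*1000,1) for o,d in rs]
def proj(n,X,pose=None):
    c=get_calibration(n);K=c["camera_matrix"]
    if n=="wrist":
        p,q=pose;R=Ro.from_quat(np.r_[q[1:],q[0]]).as_matrix();M=c["mount"]
        v=M[:3,:3].T@(R.T@(np.array(X)-p)-M[:3,3])
    else: v=c["R"]@X+c["t"]
    s=v[:2]/v[2];return K[:2,2]+K[0,0]*s*(1+c["k1"]*s@s)
E
python3 - <<'E'
from h import *
a=[]
for n,cr in(("scene",[(175,195),(220,125)]),("side",[(220,125),(203,202)])):
    im=camera(n);a.append(np.hstack([cv2.resize(im[y:y+75,x:x+100],(400,300),interpolation=cv2.INTER_CUBIC) for x,y in cr]))
cv2.imwrite("pics/m1.png",np.vstack(a))
E
```

```text
(no output)
```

View pics/m1.png

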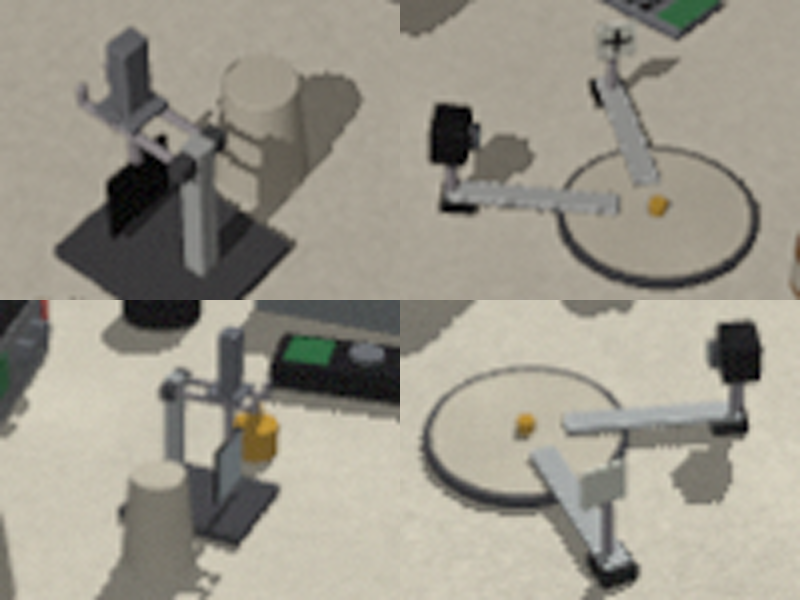

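```bash
python3 - <<'E'
from h import *
S=lambda x,y,o:ray("scene",(o[0]+x/4-.1,o[1]+y/4-.1))
D=lambda x,y,o:ray("side",(o[0]+x/4-.1,o[1]+y/4-.1))
h,r=(175,195),(220,125);hs,rs=(220,125),(203,202)
print("handle",tri(S(128,38,h),D(232,32,hs)))
pin=tri(S(658,202,r) if 0 else S(258,202,r),D(125,122,rs));print("pin",pin,plane(S(258,202,r),.022),plane(D(125,122,rs),.022))
print("cross",tri(S(215,41,r),D(203,184,rs)),plane(S(215,41,r),.075),plane(D(203,184,rs),.075))
print("lens",tri(S(74,135,r),D(314,54,rs)),plane(S(74,135,r),.075),plane(D(314,54,rs),.075))
for p in((110,38),(128,28),(147,39),(127,49)):print("htop",plane(S(*p,h),.146+.055))
for p in((55,250),(293,242)):print("base",plane(S(*p,h),.012))
print("posttop",plane(S(198,145,h),.135), "tip",plane(S(82,90,h),.149),"rig disc c",plane(S(258,213,r),.01),plane(D(126,135,rs),.01))
for n,b in(("cupA scene",plane(S(262,75,h),.095)),("cupA side",plane(D(158,175,hs),.095))):print(n,b)
for n,z,u in(("cupb",.095,(470,328)),("jar",.08,(515,280)),("weight",.05,(290,435))):print(n,plane(ray("scene",np.array(u)/1.5625),z))
E
```

```text
handle (array([ 0.5978, -0.2046,  0.1997]), [1.8, 1.8])
pin (array([0.6035, 0.1825, 0.0184]), [1.7, 1.7]) [0.60700115 0.17983052 0.022     ] [0.60011468 0.18552057 0.022     ]
cross (array([0.4916, 0.2829, 0.0736]), [1.5, 1.5]) [0.49385488 0.28191942 0.075     ] [0.48973368 0.28348475 0.075     ]
lens (array([0.4681, 0.1083, 0.0748]), [1.4, 1.4]) [0.46962075 0.10854307 0.075     ] [0.466902   0.10755832 0.075     ]
htop [ 0.59111756 -0.21187283  0.201     ]
htop [ 0.59480589 -0.19798184  0.201     ]
htop [ 0.61105447 -0.19850268  0.201     ]
htop [ 0.60625616 -0.213072    0.201     ]
base [ 0.56715198 -0.26117519  0.012     ]
base [ 0.69959896 -0.15691785  0.012     ]
posttop [ 0.65685872 -0.20673113  0.135     ] tip [ 0.57227796 -0.22311764  0.149     ] rig disc c [0.60787825 0.17982451 0.01      ] [0.598824   0.18737235 0.01      ]
cupA scene [ 0.63162283 -0.10110705  0.095     ]
cupA side [ 0.62863939 -0.10209654  0.095     ]
cupb [0.76392028 0.01306453 0.095     ]
jar [0.76224202 0.19286244 0.08      ]
weight [ 0.62752928 -0.33894259  0.05      ]
```

Call:
arm_command(dp=[[0.2,-0.07,-0.28],[0.9,-0.34,-0.28],[0.9,-0.34,-0.28],[0.9,-0.34,-0.28],[0.9,-0.34,-0.28]], turn=[[0,0,0],[0,0,0],[0,0,0],[0,0,0],[0,0,0]], jaw=[1,1,1,1,1])

```text
time_s: 0.82
eef_pos: [0.4055, -0.3552, 0.3018]
eef_rot: [0.0, 0.978, 0.208, 0.0]
wrist_force: [-0.1, -0.2, -0.0]
opening: 1.0
grasp_force: 0.0
```

Call:
arm_command(dp=[[0.82,-0.3,0],[0.82,-0.3,0],[0.82,-0.3,0],[0.82,-0.3,0],[0.82,-0.3,0]], turn=[[0,0,0.79],[0,0,0.79],[0,0,0.79],[0,0,0.79],[0,0,0.79]], jaw=[1,1,1,1,1])

```text
time_s: 1.45
eef_pos: [0.562, -0.2049, 0.3005]
eef_rot: [-0.0, 1.0, 0.002, -0.0]
wrist_force: [-0.3, -0.3, 0.4]
opening: 1.003
grasp_force: 0.0
```

```bash
python3 - <<'E'
from h import *
o=get_obs();p=(np.array(o["eef_pos"]),np.array(o["eef_rot"]));print(p)
im=camera("wrist");np.savez("w1.npz",im=im,p=p[0],q=p[1])
print(proj("wrist",[.598,-.205,.2],p))
cv2.imwrite("pics/w1.png",cv2.resize(im,(800,600),interpolation=cv2.INTER_CUBIC))
E
```

```text
(array([ 0.56195217, -0.20490676,  0.30053734]), array([-2.97920265e-04,  9.99997126e-01,  2.34679194e-03, -3.90850568e-04]))
[247.58132416 148.9962229 ]
```

View pics/w1.png

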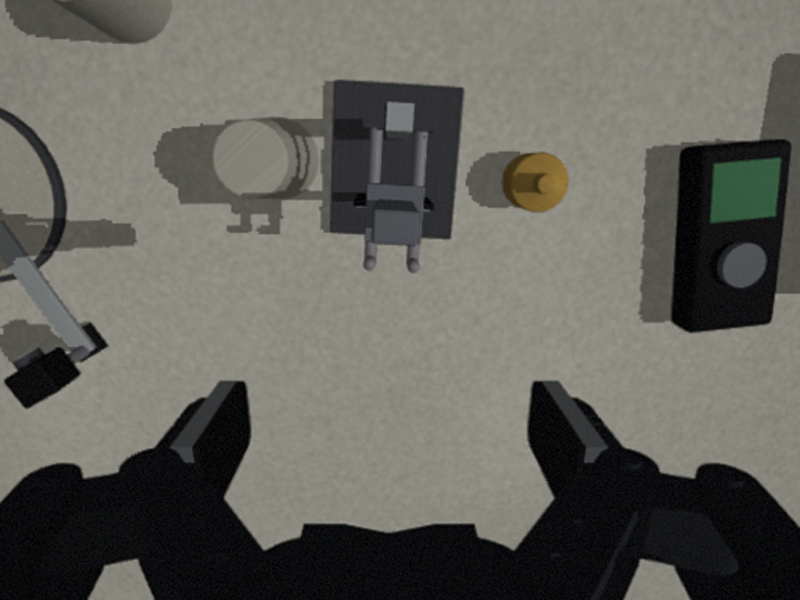

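```bash
python3 - <<'E'
from h import *
d=np.load("w1.npz");p=(d["p"],d["q"])
f=lambda u,z:plane(ray("wrist",np.array(u)/1.5625-.2,p),z)
B=[f(u,.012)[:2] for u in((333,80),(463,88),(453,238),(328,232))]
ang=lambda v:np.degrees(np.arctan2(v[1],v[0]))
print("base",np.round(B,4),[round(ang(x),1) for x in(B[0]-B[3],B[1]-B[2],B[0]-B[1],B[3]-B[2])])
T=[f(u,.149) for u in((370,263),(413,266))];print("tips",T,ang((T[0]-T[1])))
H=[f(u,.201) for u in((378,211),(420,213),(418,245),(374,243))];print("handle",np.round(H,4),np.mean(H,0),ang(H[0]-H[1]),ang(H[3]-H[2]))
print(tri(ray("wrist",np.array((397.5,228))/1.5625-.2,p),ray("scene",(207-.1,204.5-.1)),ray("side",(278-.1,133-.1))))
E
```

```text
base [[ 0.6973 -0.1587]
 [ 0.6916 -0.2676]
 [ 0.5644 -0.2642]
 [ 0.5694 -0.1509]] [np.float64(-3.5), np.float64(-1.5), np.float64(87.0), np.float64(87.5)]
tips [array([ 0.57113289, -0.19414854,  0.149     ]), array([ 0.56933753, -0.22116711,  0.149     ])] 86.19834567387164
handle [[ 0.6093 -0.2004  0.201 ]
 [ 0.6084 -0.2214  0.201 ]
 [ 0.5921 -0.2208  0.201 ]
 [ 0.5931 -0.1983  0.201 ]] [ 0.60071719 -0.21022761  0.201     ] 87.58907918313278 87.65592041760148
(array([ 0.5995, -0.2078,  0.1999]), [2.7, 3.2, 2.5])
```

Call:
arm_command(dp=[[0.16,0.016,0],[0.16,0.016,0.2],[0.16,0.016,0.4],[0.16,0.016,0.57],[0.16,0.016,0.57]], turn=[[0,0,0.085],[0,0,0.085],[0,0,0.085],[0,0,0.085],[0,0,0.085]], jaw=[1,1,1,1,1])

```text
time_s: 2.12
eef_pos: [0.5972, -0.2108, 0.1545]
eef_rot: [-0.002, 1.0, -0.023, -0.004]
wrist_force: [-0.5, -0.9, 0.4]
opening: 0.999
grasp_force: 0.0
```

Call:
arm_command(dp=[[0,0,0],[0,0,0],[0,0,0],[0,0,0],[0,0,0]], turn=[[0,0,0],[0,0,0],[0,0,0],[0,0,0],[0,0,0]], jaw=[0.5,0.3,0,0,0])

```text
time_s: 2.75
eef_pos: [0.6015, -0.2108, 0.1604]
eef_rot: [0.001, 1.0, -0.022, 0.001]
wrist_force: [-1.4, 0.6, 5.8]
opening: 0.274
grasp_force: 59.4
```

Call:
arm_command(dp=[[0,0,-0.05],[0,0,-0.11],[0,0,-0.11],[0,0,-0.11]], turn=[[0,0,0],[0,0,0],[0,0,0],[0,0,0]], jaw=[0,0,0,0])

```text
time_s: 3.25
eef_pos: [0.6007, -0.2104, 0.1862]
eef_rot: [-0.0, 1.0, -0.022, -0.0]
wrist_force: [-0.7, -0.1, -2.0]
opening: 0.27
grasp_force: 58.8
```

```bash
python3 - <<'E'
from h import *
o=get_obs();print(o["eef_pos"],o["wrist_force"])
a=camera("scene")[195:270,175:275];b=camera("side")[120:195,220:320];c=camera("wrist")[60:210,150:350]
cv2.imwrite("pics/l1.png",np.hstack([cv2.resize(i,(400,300),interpolation=cv2.INTER_CUBIC) for i in(a,b)]))
E
```

```text
[ 0.60068569 -0.21042098  0.18623089] [-0.69582609 -0.12160208 -1.97529291]
```

View pics/l1.png

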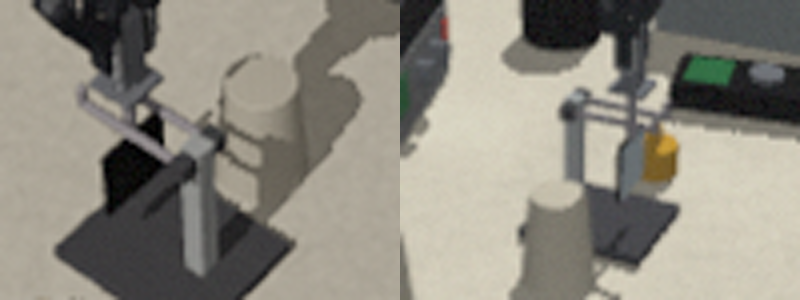

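The mirror hangs straight in the fingers. Its collar is about 27 mm above where it rested and clear of the prongs (scene crop collar at (125,85), prongs at (150,115)). Next I draw it out.

Call:
arm_command(dp=[[-0.12,0,0],[-0.28,0,0],[-0.44,0,0],[-0.44,0,0],[-0.44,0,-0.1]], turn=[[0,0,0],[0,0,0],[0,0,0],[0,0,0],[0,0,0]], jaw=[0,0,0,0,0])

```text
time_s: 4.03
eef_pos: [0.4899, -0.205, 0.2097]
eef_rot: [-0.001, 1.0, -0.022, -0.002]
wrist_force: [0.9, -0.4, -1.0]
opening: 0.275
grasp_force: 58.7
```

Call:
arm_command(dp=[[0,0,-0.15],[0,0,-0.3],[0,0,-0.3],[0,0,-0.3]], turn=[[0,0,0],[0,0,0],[0,0,0.14],[0,0,0.14]], jaw=[0,0,0,0])

```text
time_s: 4.53
eef_pos: [0.4916, -0.2058, 0.2866]
eef_rot: [0.0, 0.998, -0.058, 0.0]
wrist_force: [0.5, -0.2, -2.5]
opening: 0.272
grasp_force: 59.0
```

Call:
arm_command(dp=[[0.01,-0.2,0],[0.03,-0.45,0],[0.046,-0.7,0],[0.046,-0.915,0],[0.046,-0.915,0]], turn=[[0,0,0],[0,0,0],[0,0,0],[0,0,0],[0,0,0]], jaw=[0,0,0,0,0])

```text
time_s: 5.15
eef_pos: [0.5288, 0.0239, 0.2854]
eef_rot: [-0.001, 0.999, -0.055, -0.001]
wrist_force: [-1.5, -0.9, -1.9]
opening: 0.276
grasp_force: 59.6
```

```bash
python3 - <<'E'
from h import *
camera("wrist");camera("wrist");camera("wrist")
o=get_obs();p=(np.array(o["eef_pos"]),np.array(o["eef_rot"]));print(p)
im=camera("wrist");np.savez("w2.npz",im=im,p=p[0],q=p[1])
cv2.imwrite("pics/w2.png",cv2.resize(im,(800,600),interpolation=cv2.INTER_CUBIC))
for X in([.6035,.1825,.022],[.4916,.2829,.075],[.468,.108,.075]):print(proj("wrist",X,p)*1.5625)
E
```

```text
(array([0.52888014, 0.0196996 , 0.2856201 ]), array([ 1.90371271e-04,  9.98325909e-01, -5.78360737e-02, -5.75619160e-04]))
[183.0412013  180.20116922]
[ 70.62338255 340.38086866]
[285.62277469 345.11756622]
```

View pics/w2.png

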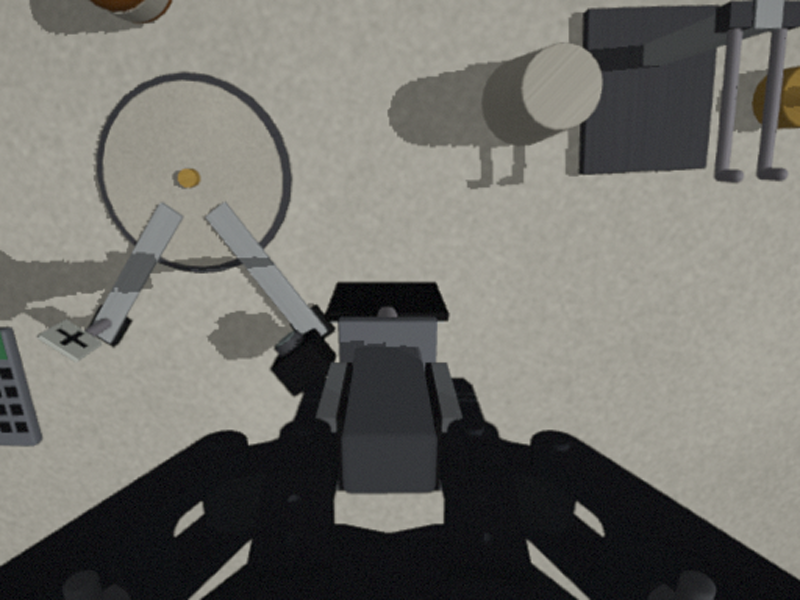

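```bash
python3 - <<'E'
from h import *
d=np.load("w2.npz");p=(d["p"],d["q"])
w=lambda x,y:ray("wrist",np.array((x,y))/1.5625-.2,p)
S=lambda x,y:ray("scene",(220+x/4-.1,125+y/4-.1));D=lambda x,y:ray("side",(203+x/4-.1,202+y/4-.1))
for n,a,z,s,e in(("pin",w(189,177),.022,S(258,202),D(125,122)),("cross",w(73,339),.075,S(215,41),D(203,184)),("lens",w(290,342),.075,S(74,135),D(314,54))):
    print(n,plane(a,z).round(4),tri(a,s,e))
ang=lambda v:np.degrees(np.arctan2(v[1],v[0]))%360
print("bars",ang(plane(w(315,330),.017)-plane(w(217,210),.017)),ang(plane(w(112,322),.017)-plane(w(172,210),.017)))
print("disc",plane(w(194,172),.01))
print("grip/plate top corners",[plane(w(*u),p[0][2]-.104+.03) for u in((338,284),(438,284))])
E
```

```text
pin [0.6057 0.1771 0.022 ] (array([0.6046, 0.1807, 0.0178]), [2.0, 2.5, 2.1])
cross [0.4928 0.2807 0.075 ] (array([0.4919, 0.2825, 0.0733]), [0.6, 1.5, 1.6])
lens [0.4705 0.1043 0.075 ] (array([0.4691, 0.1063, 0.0742]), [2.0, 2.4, 1.8])
bars 209.41855479559862 138.81603351691518
disc [0.60932742 0.17676832 0.01      ]
grip/plate top corners [array([0.54780129, 0.04033758, 0.2116201 ]), array([ 0.54238781, -0.00616836,  0.2116201 ])]
```

Call:
arm_command(dp=[[0.06,-0.17,0],[0.14,-0.38,0],[0.2,-0.57,0],[0.24,-0.672,0],[0.24,-0.672,0]], turn=[[0,0,0],[0,0,0],[0,0,0],[0,0,0],[0,0,-0.01]], jaw=[0,0,0,0,0])

```text
time_s: 5.98
eef_pos: [0.6088, 0.1799, 0.2855]
eef_rot: [0.0, 0.998, -0.055, -0.0]
wrist_force: [0.1, -0.0, -3.0]
opening: 0.278
grasp_force: 59.8
```

Call:
arm_command(dp=[[0,0,0.1],[0,0,0.22],[0,0,0.34],[0,0,0.426],[0,0,0.426]], turn=[[0,0,0],[0,0,0],[0,0,0],[0,0,0],[0,0,0]], jaw=[0,0,0,0,0])

```text
time_s: 6.6
eef_pos: [0.6067, 0.1777, 0.1775]
eef_rot: [0.001, 0.998, -0.057, -0.002]
wrist_force: [0.4, -1.1, -2.0]
opening: 0.271
grasp_force: 59.9
```

```bash
python3 - <<'E'
from h import *
for _ in range(5):camera("wrist")
o=get_obs();print(o["time_s"],o["eef_pos"],o["eef_rot"],o["wrist_force"],o["grasp_force"],o["opening"])
a=camera("scene")[125:200,220:320];b=camera("side")[190:265,203:303]
cv2.imwrite("pics/f1.png",np.hstack([cv2.resize(i,(400,300),interpolation=cv2.INTER_CUBIC) for i in(a,b)]))
p=np.array(o["eef_pos"]);R=Ro.from_quat(np.roll(o["eef_rot"],-1)).as_matrix()
for y in(-.03,.03):
  for z in(.03,-.03):
    X=p+R[:,0]*0+R[:,1]*y;X[2]=.075+z
    print("exp corner",np.round((proj("scene",X)-(220,125))*4),np.round((proj("side",X-R[:,0]*.003)-(203,190))*4+[400,0]))
E
```

```text
6.85 [0.60906809 0.17956681 0.18146635] [-1.56399726e-04  9.98431843e-01 -5.59660155e-02  1.27858428e-03] [ 0.19145752  0.55046881 -0.99386277] 59.8593932390213 0.27539471205696414
exp corner [289. 109.] [497. 103.]
exp corner [284. 164.] [500. 163.]
exp corner [242. 144.] [537.  63.]
exp corner [238. 200.] [539. 122.]
```

View pics/f1.png

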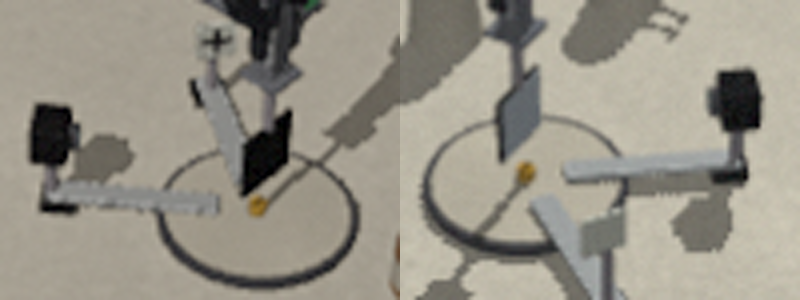

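The plate corners in both views match the expected pose to within about 2 source pixels, and the mirror is clear of the pin. I let it settle, then hand in.

Call:
arm_command(dp=[[0,0,0],[0,0,0],[0,0,0],[0,0,0],[0,0,0]], turn=[[0,0,0],[0,0,0],[0,0,0],[0,0,0],[0,0,0]], jaw=[0,0,0,0,0])

```text
time_s: 7.58
eef_pos: [0.6081, 0.18, 0.1797]
eef_rot: [0.0, 0.998, -0.056, -0.0]
wrist_force: [-0.5, -0.3, -1.9]
opening: 0.27
grasp_force: 59.9
```

```bash
python3 -c "
from bench import *
o=get_obs();print(o['eef_pos'],max(abs(o['dq'])))
print(hand_in())"
```

```text
[0.60807849 0.1800327  0.17973104] 0.0015391075307476848
the job is handed in; nothing more can be done
None
```

The mirror is off the hook and held still above the rig's pin at lens height, facing midway between lens and cross by my measurements; the job is handed in, but `hand_in()` returned no verdict.

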